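# Re-index the bag-length stop

### The job

The bag-length stop has to go to another size: pull its spring knob up, slide the stop along the rail to the hole marked by the upright bolt on the ledge (the low round caps mark holes that are not wanted), and let the pin drop fully home in that hole. The marker shows the hole only roughly, so find it by feel and be gentle: do not jam the pin hard against the strip, and leave the things around on the table where they are.

Things in the scene. Friction and masses are not known exactly. Their poses are not given: they have to be found in the camera images.
- stop_rail: the slide rail screwed to the table: grey base plate 100 x 300 mm, 10 mm thick, with two steel guide bars and an end block (34 mm high) at each end. Origin on the table under the middle of the strip's line of holes; its y axis runs along the rail, x points to the marker ledge, z up. The stop starts pinned in the middle one of five holes
- index_strip: flat steel strip 24 x 274 mm, 10 mm thick, lying on the base plate between the guide bars (top face 20 mm above the table), with five round holes 9.6 mm across, about 38 to 44 mm apart and not evenly spaced. The 8 mm pin must drop 7 mm into one of them. Pressing the pin against the strip or a hole's side with more than 30 N counts as forcing it. Origin under the middle of the strip, axes as the rail's
- stop_slide (a joint): position of the aluminium stop carriage (64 x 60 mm plate, top 42 mm above the table, with a bent steel bag-stop sheet reaching 78 mm from the pin axis on the -x side) along the rail's y axis, in m; 0 at the middle hole, end stops at -0.102 and +0.102. It stays where it is left and takes 2 to 3 N to slide with the pin up, about 4 to 5 N with the pin dragging on the strip
- index_knob (a joint): how far the spring plunger is pulled up, in m: 0 = pin fully home in a hole, about 0.007 = pin tip resting on the strip's top face, 0.011 = end of the pull. The spring pulls it down with about 5 N at 0 and 7 N at the end, and the pin snaps down by itself when let go; it cannot be locked up
- knob_grip (a point): middle of the black knob's gripping part, on the pin axis, 68 mm above the table when home (it rises with the pull). The knob is round, 24 mm across between 53 and 80 mm above the table, with a 30 mm lip from 81 to 89 mm; a sleeve of 17 mm stands below it on the carriage plate, whose top is 26 mm below this point
- stop_pin (a point): point on the pin axis at the top face of the carriage plate, 42 mm above the table; moves along the rail with the carriage
- marker_bolt: the marker: a small upright bolt, black round head 20 mm across at the bottom and a thin 6 mm shank standing up to 28 mm, on the ledge 48 mm to the +x side of the holes. It marks the wanted hole, one of the four outer ones, but only roughly: the centre of that hole lies within 6 mm of it along the rail. Origin under its centre, axes as the rail's; x points away from the holes
- blank_cap_1: low plain black round cap, 28 mm across, 15 mm high, fixed on the ledge beside a hole that is not wanted; origin under its centre
- blank_cap_2: low plain black round cap, 28 mm across, 15 mm high, fixed on the ledge beside a hole that is not wanted; origin under its centre
- blank_cap_3: low plain black round cap, 28 mm across, 15 mm high, fixed on the ledge beside a hole that is not wanted; origin under its centre
- swab_tub: printed white round tub of cotton swabs, 75 mm across, 88 mm tall, bystander; origin under its centre
- scissors: black-handled scissors lying flat, 182 mm long, bystander; origin under the middle
- clear_tape: small roll of clear tape lying flat, 54 mm across, 18 mm high, bystander; origin under its centre
- glue_stick: white glue stick standing upright, 26 mm across, 88 mm tall, bystander; origin under its centre

How it is judged:
By the outcome, as a careful person would: the job done as asked, in the order asked, and still so for the second after the job is handed in, with the robot touching nothing.
It also fails if it takes over 40 s, if anything falls off the work surface, if the arm or the gripper's body presses on something with over 40 N, if the wrist force passes 120 N, or if a joint passes its speed limit or range.

### The arm

A 7-joint arm with a two-finger parallel gripper is mounted at the origin on a cart in front of the work surface, level with it; the furniture and walls round the work are solid. World frame = base frame: x ahead of the robot, y to its left, z up, the work surface at z = 0. Lengths are in m, angles in rad, forces in N, time in s.
With the tool pointing down it reaches from about 0.4 to 0.85 m from the base axis. Payload 10.4 kg.
Tool frame: the origin (TCP) lies between the finger pads; the fingertips stand 22 mm ahead of it and the grasp point (between the pads) lies 3 mm ahead of it; z points along the fingers, y is the line along which they close (so a half turn about z gives the same grasp; the last joint's range is limited). The gripper opens to 85 mm and grips with 20 to 120 N. Pads are 22 mm wide; open, the fingers measure 114 mm over their backs; the gripper's body (76 mm by 85 mm) begins 54 mm behind the grasp point. The pads swing forward as they close: fully open they stand 13 mm farther back than shut.
Start: joints at [1.126, 0.332, -0.065, 1.46, 0.022, 1.35, -0.088], TCP at [0.256, -0.57, 0.253] pointing down, gripper open.
Joint ranges: [-2.6, 2.6], [-0.5, 2.12], [-1.47, 1.34], [0.16, 2.42], [-1.27, 4.41], [0.06, 2.06], [-2.6, 2.6]. Speed limits (rad/s): [2.22, 2.22, 2.79, 2.79, 3.14, 3.14, 3.14].

### API

Orientations are given as a unit quaternion [x, y, z, w].
In Python, from workcell import manip, camera, ticket, boxes_of, outline_of gives the robot as it stands.
- The arm moves only by the tool carry_out, never from a script. Its argument "deltas" is a list of rows, each a list of 5 numbers: the shift along the tool's x, y, z as a fraction of full scale, then the turn about the tool's z as a fraction of full scale, then the opening, from -1 (shut) to 1 (fully open), so that 0 is half open. In form: [[tx, ty, tz, spin, gripper], ...]. A call has 1 to 20 rows; each row is the pose to reach, as a shift and turn from the pose commanded when the call began, along the tool's axes at that moment; what a row does not reach only later rows make up. Full scale, the value 1, is 150 mm for a shift and 30 degrees for a turn. A row lasts 1/8 s, in which the tool goes at most 62.5 mm and 10.7 degrees, less where a joint would pass 70% of its speed; a pose out of reach is approached as far as the arm can. A call with a number of a shift or a turn outside -1 to 1 is refused whole. A call with a gripper value outside its range is refused whole. The fingers move at their own pace and stop on an object; "force" is the grip in N (left out, the last holds). Time passes only in rows, so rows that repeat a pose let the fingers close. It gives the time, the measured TCP pose, the force, the opening and the grip force at its end, in the units of the state.
- manip.get_obs(): the state, without advancing time (a new reading comes with each control period).
- camera(name): name is "scene" or "top"; returns a dict with "img" (400x640x3 uint8, red, green, blue), "depth" (400x640 float32, m along the optical axis (not along the pixel's ray), 0 where there is no reading), "vertical_fov" (degrees; the focal length in pixels is half the picture's height over the tangent of half this angle, whatever the lens; pixels are square), "cx", "cy" (the principal point, pixels), "k1" (the pictures are not rectified: a ray, as slopes to the right and down, at radius r is drawn at 1 + k1 r^2 times it, then the intrinsics apply), "R" (3x3) and "t" (3): a world point X has camera coordinates R X + t. Camera axes: x right, y down, z forward; pixel columns grow to the right and rows downward; lengths in m; the calibration is good to about 2 mm. A picture is of the moment at which its call begins.
- ticket.hand_in(): hands the job in; it is judged then, once.
Trained networks look in a picture, given as the dict that the camera call returned (one of the last four; its "shot" number tells which), for a name from the list of things; names that differ only in an ending like _2 or _b are one class to them, and where a whole thing is asked for, a point or a joint stands for the part that bears it (a point fixed in the world has none). Each returns a list of dicts, best first, with "conf" (0 to 1); they miss things now and then, are a little off and sometimes report something else, mostly with a low value. They report only what shows in the picture. A call takes as long as a camera call.
- boxes_of(query, picture): "position" ([x, y, z] in m, in world coordinates, good to about 4 mm: the middle of the surface that is visible of it).
- outline_of(query, picture): "region" (400x640 bool, what is visible of it).
The state is a dict: "clock": time; "joint_pos": joint angles; "joint_velocities": joint speeds; "tau": joint torques, N m; "position": TCP position; "ee_rot": TCP orientation; "ft_force": force on the tool from outside, world axes, zero at the start; "torque": the same for the moment, N m; "grip_width": opening from 0.0 (shut) to 1.0 (fully open); "grasp_force": force on a finger pad.
Only numpy, scipy, OpenCV 4.12 (cv2) and the standard library are available. Lean on these libraries where they do the work, as an engineer would, in place of code of your own. Each camera call takes 0.05 s, during which the arm holds its last target. There are 200 camera calls.

## Working session

There is one attempt and no reset: what is moved stays moved. The work goes in short steps, Python scripts to look and compute and a tool call to move; the robot and the scene stay as the last step left them, time stands still between calls to the robot, and variables do not carry over. Pictures are saved under pics/ and viewed, at most 10 in all, crops included, and the job is handed in when it is done.

Besides the shell and the picture viewer there is one more tool, called after ">>>" by a JSON object that holds its "fn" and its "kwargs", one argument or row to a line. carry_out: Moves the arm, as the interface text tells. Its arguments: {"type":"object","properties":{"deltas":{"type":"array","items":{"type":"array","items":{"type":"number"}}},"force":{"type":"number"}},"required":["deltas"]}

```bash
mkdir -p pics
cat > h.py <<'E'
import numpy as np, cv2
from workcell import manip, camera, ticket, boxes_of, outline_of
def K(c):
    f=200/np.tan(np.radians(c["vertical_fov"])/2); return f
def cloud(c):
    f=K(c); v,u=np.mgrid[0:400,0:640].astype(float)
    xd=(u-c["cx"])/f; yd=(v-c["cy"])/f
    x,y=xd.copy(),yd.copy()
    for _ in range(8):
        s=1+c["k1"]*(x*x+y*y); x,y=xd/s,yd/s
    P=np.dstack([x,y,np.ones_like(x)])*c["depth"][...,None]
    return (P-np.array(c["t"]))@np.array(c["R"])
E
python3 - <<'E'
from h import *
np.set_printoptions(precision=4,suppress=True)
for n in ["scene","top"]:
    c=camera(n); cv2.imwrite(f"pics/{n}0.png",c["img"][...,::-1])
    print(n,-np.array(c["R"]).T@np.array(c["t"]))
    for q in ["knob_grip","stop_rail","marker_bolt","blank_cap_1","swab_tub","scissors","clear_tape","glue_stick","index_strip"]:
        print(q,[(np.round(b["position"],4).tolist(),round(b["conf"],2)) for b in boxes_of(q,c)][:4])
o=manip.get_obs(); print(o)
E
```

```text
scene [-0.0911  0.4232  0.4412]
knob_grip [([0.5484, -0.2192, 0.0724], 0.54)]
stop_rail [([0.5258, -0.214, 0.0191], 0.95)]
marker_bolt [([0.5444, -0.2207, 0.0757], 0.29)]
blank_cap_1 [([0.4721, -0.1672, 0.0222], 0.67), ([0.6327, -0.1854, 0.0238], 0.52)]
swab_tub []
scissors [([0.4687, 0.1755, 0.0054], 0.81)]
clear_tape [([0.4211, -0.0217, 0.0182], 0.68)]
glue_stick [([0.5354, 0.0536, 0.0458], 0.63)]
index_strip []
top [ 0.3999 -0.0424  0.9181]
knob_grip [([0.5485, -0.2249, 0.0873], 0.51), ([0.5447, -0.2231, 0.0182], 0.24)]
stop_rail [([0.5458, -0.2246, 0.0194], 0.56)]
marker_bolt [([0.5174, -0.1728, 0.0124], 0.53)]
blank_cap_1 [([0.6376, -0.1913, 0.0224], 0.53), ([0.4854, -0.1697, 0.0275], 0.53)]
swab_tub [([0.5925, 0.1626, 0.0739], 0.59)]
scissors [([0.4733, 0.169, 0.0072], 0.65)]
clear_tape [([0.4284, -0.0235, 0.0177], 0.76)]
glue_stick [([0.5482, 0.0502, 0.0887], 0.46)]
index_strip [([0.5224, -0.2272, 0.0227], 0.98)]
{'clock': 1.0, 'joint_pos': array([ 1.1264,  0.3322, -0.0647,  1.4601,  0.0216,  1.3499, -0.0885]), 'joint_velocities': array([-0.0017, -0.0005, -0.0015,  0.0027, -0.0006,  0.0008,  0.0011]), 'tau': array([  0.0001, -62.5238,   0.0487, -39.1826,   0.0164,   0.0016,
        -0.    ]), 'position': array([ 0.2559, -0.5702,  0.2533]), 'ee_rot': array([0.9778, 0.2093, 0.    , 0.    ]), 'ft_force': array([-0.0469,  0.4441,  0.2484]), 'torque': array([ 0.019 , -0.0262, -0.0044]), 'grasp_force': 0.0, 'grip_width': 0.9982880009862313}
```

View images.

Run:
```python
import cv2
a=cv2.imread("pics/top0.png");print(a.shape)
cv2.imwrite("pics/topc.png",cv2.resize(a[150:400,330:640],None,fx=2.5,fy=2.4))
b=cv2.imread("pics/scene0.png"); cv2.imwrite("pics/sc.png",b)
```

```text
(400, 640, 3)
```

View pics/top0.png

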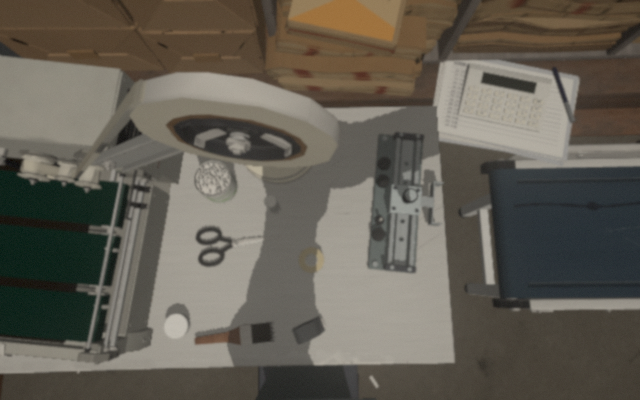

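View pics/sc.png

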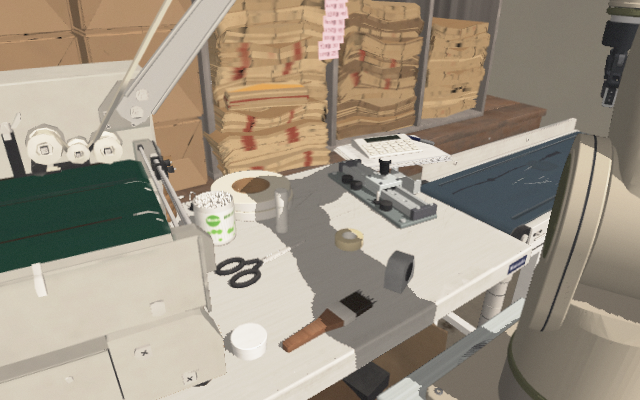

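Run:
```python
import cv2
from h import *
c=camera("top"); a=c["img"][120:285,350:455,::-1]
a=cv2.resize(a,None,fx=3.6,fy=3.6,interpolation=cv2.INTER_CUBIC)
s=camera("scene"); b=cv2.resize(s["img"][145:235,320:445,::-1],None,fx=3.3,fy=3.3,interpolation=cv2.INTER_CUBIC)
o=np.zeros((594,800,3),np.uint8); o[:594,:a.shape[1]]=a; h,w=b.shape[:2]; o[:h,380:380+w]=b[:,:420]
cv2.imwrite("pics/crop.png",cv2.convertScaleAbs(o,alpha=1.7))
np.savez("d.npz",top=cloud(c),sc=cloud(s),ti=c["img"],si=s["img"])
P=cloud(c); m=outline_of("stop_rail",c)[0]["region"]
pts=P[m]; z=pts[:,2]
for lo,hi in [(.005,.014),(.015,.024)]:
  q=pts[(z>lo)&(z<hi)][:,:2]; print(lo,len(q),cv2.minAreaRect(q.astype(np.float32)))
for lo,hi in [(.038,.046),(.078,.1)]:
  q=P.reshape(-1,3); k=(q[:,2]>lo)&(q[:,2]<hi)&(np.abs(q[:,0]-.55)<.2)&(np.abs(q[:,1]+.225)<.1); q=q[k]
  print(lo,k.sum(),q.mean(0) if len(q) else 0,cv2.minAreaRect(q[:,:2].astype(np.float32)) if len(q) else 0)
```

```text
0.005 2388 ((0.5541992783546448, -0.22951148450374603), (0.131866917014122, 0.29850396513938904), 81.9854736328125)
0.015 1341 ((0.5489135980606079, -0.23491381108760834), (0.12583716213703156, 0.2885359525680542), 80.12626647949219)
0.038 992 [ 0.55385286 -0.24037134  0.04185468] ((0.5506160259246826, -0.24788084626197815), (0.1253502368927002, 0.29522988200187683), 75.79043579101562)
0.078 67 [ 0.55383638 -0.22761885  0.0881981 ] ((0.5556105971336365, -0.22925877571105957), (0.02742934040725231, 0.028279591351747513), 84.94120025634766)
```

View pics/crop.png

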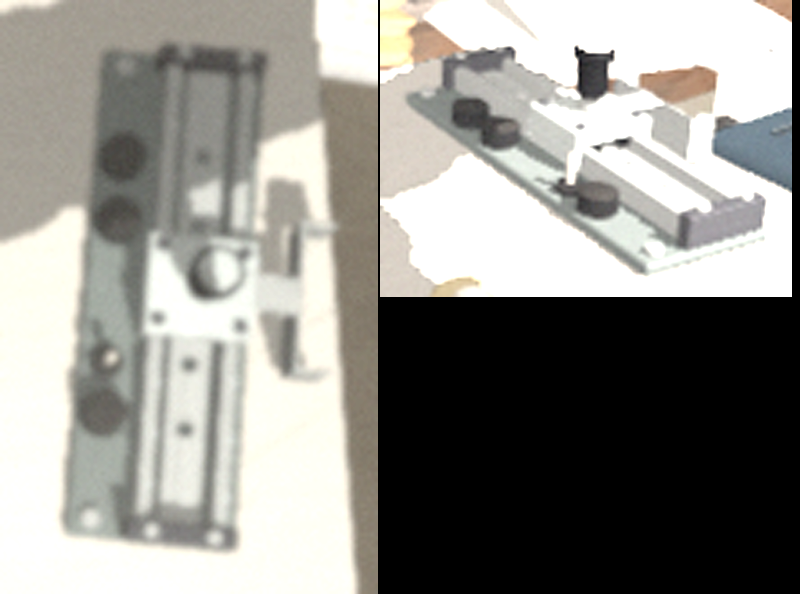

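```bash
cat >> h.py <<'E'
def onplane(c,u,v,z):
    f=K(c); xd=(u-c["cx"])/f; yd=(v-c["cy"])/f; x,y=xd,yd
    for _ in range(8):
        s=1+c["k1"]*(x*x+y*y); x,y=xd/s,yd/s
    R=np.array(c["R"]); o=-R.T@np.array(c["t"]); d=R.T@np.array([x,y,1]); return o+d*(z-o[2])/d[2]
E
python3 - <<'E'
from h import *
c=camera("top"); g=cv2.cvtColor(c["img"],cv2.COLOR_RGB2GRAY).astype(float)
P=cloud(c)
def ref(u,v,r=4):  # dark-spot centroid
    u=350+(u+.5)/3.6-.5; v=120+(v+.5)/3.6-.5
    for _ in range(3):
        V,U=np.mgrid[round(v)-r:round(v)+r+1,round(u)-r:round(u)+r+1]
        w=np.clip(np.percentile(g[V,U],60)-g[V,U],0,None)*(np.hypot(U-u,V-v)<3.2)
        u,v=(w*U).sum()/w.sum(),(w*V).sum()/w.sum()
    return u,v
for n,p,z in [("far2",(204,157),.02),("near1",(190,365),.02),("near2",(185,430),.02)]:
    u,v=ref(*p); print(n,round(u,2),round(v,2),onplane(c,u,v,z)[:2].round(4))
for n,p,z in [("cap",(122,157),.02),("cap",(120,219),.02),("cap",(102,410),.02),("bolt",(105,356),.02),("knobtop",(215,270),.089)]:
    print(n,onplane(c,350+p[0]/3.6-.4,120+p[1]/3.6-.4,z)[:2].round(4))
k=(P[...,2]>.08)&(P[...,2]<.1)&(np.abs(P[...,0]-.555)<.025)&(np.abs(P[...,1]+.229)<.025)
print("knob",np.median(P[k],0),cv2.minEnclosingCircle(P[k][:,:2].astype(np.float32)))
s=camera("scene"); Q=cloud(s)
k=(Q[...,2]>.06)&(Q[...,2]<.1)&(np.abs(Q[...,0]-.555)<.03)&(np.abs(Q[...,1]+.229)<.03); print("scene knob",k.sum(),Q[k].min(0),Q[k].max(0))
# long edge of base plate left side
o=manip.get_obs(); print(o["clock"])
E
```

```text
far2 405.81 163.2 [ 0.6384 -0.2391]
near1 402.1 220.85 [ 0.5122 -0.2242]
near2 400.85 238.82 [ 0.4741 -0.2195]
cap [ 0.6394 -0.1906]
cap [ 0.601  -0.1876]
cap [ 0.4862 -0.1718]
bolt [ 0.5181 -0.1749]
knobtop [ 0.5557 -0.2274]
knob [ 0.55207173 -0.22600864  0.08872066] ((0.5563746094703674, -0.2298237532377243), 0.015040995553135872)
scene knob 129 [ 0.53785576 -0.23521411  0.06039555] [ 0.56380325 -0.21325621  0.08902391]
1.25
```

```bash
cat >> h.py <<'E'
from scipy.spatial.transform import Rotation as Ro
def delta(tgt,o=None):
    o=o or manip.get_obs(); R=Ro.from_quat(o["ee_rot"]).as_matrix()
    a=np.degrees(np.arctan2(R[1,0],R[0,0]))
    print("clk",round(o["clock"],2),"pos",o["position"].round(4),"xang",round(a,2),"tilt",R[2,2].round(5),"F",o["ft_force"].round(2),"w",round(o["grip_width"]*85,1),o["grasp_force"])
    print("d frac",(R.T@(np.array(tgt)-o["position"])/.15).round(3),"R",R.round(3).tolist())
E
python3 - <<'E'
from h import *
d=np.load("d.npz"); P=d["top"]
for (u,v) in [(240,140),(320,120),(338,130),(300,160)]: print(u,v,P[v,u].round(3))
x=P[...,0];y=P[...,1];z=P[...,2]
k=(x>.2)&(x<.75)&(y<-.05)&(y>-.7)&(z>.1); print("tall",k.sum(),P[k].min(0) if k.any() else 0,P[k].max(0) if k.any() else 0)
S=d["sc"];k=(S[...,0]>.45)&(S[...,0]<.65)&(S[...,1]<-.27)&(S[...,1]>-.32)&(S[...,2]>.015);print("sheet",S[k].max(0))
delta([.5555,-.229,.17])
E
```

```text
240 140 [0.515 0.021 0.572]
320 120 [ 0.517 -0.046  0.61 ]
338 130 [ 0.521 -0.062  0.575]
300 160 [ 0.512 -0.027  0.517]
tall 573 [ 0.50736343 -0.06430161  0.52085243] [ 0.52735356 -0.05001625  0.60641307]
sheet [ 0.59260092 -0.27054745  0.04207996]
clk 1.25 pos [ 0.2559 -0.5702  0.2533] xang 24.16 tilt -1.0 F [-0.19  0.21  0.11] w 84.9 0.0
d frac [ 2.754 -1.258  0.555] R [[0.912, 0.409, -0.0], [0.409, -0.912, -0.0], [-0.0, 0.0, -1.0]]
```

>>> {"fn": "carry_out", "kwargs": {
  "deltas": [
    [0.3,-0.14,0,-0.33,0.6],
    [0.6,-0.28,0.05,-0.66,0.4],
    [0.92,-0.42,0.1,-1,0.2],
    [0.92,-0.42,0.1,-1,0.2]
  ],
  "force": 20
}}

```text
clock: 1.75
position: [0.3596, -0.4523, 0.2381]
ee_rot: [0.888, 0.459, 0.001, -0.0]
ft_force: [0.5, -0.1, 0.4]
grip_width: 0.602
grasp_force: 0.0
```

Run:
```python
from h import *
delta([.5555,-.229,.17]); print(manip.get_obs()["joint_pos"].round(3))
```

```text
clk 1.75 pos [ 0.3596 -0.4523  0.2381] xang 54.7 tilt -1.0 F [ 0.46 -0.15  0.43] w 51.1 0.0
d frac [1.969 0.206 0.458] R [[0.578, 0.816, 0.001], [0.816, -0.578, 0.002], [0.002, -0.0, -1.0]]
[ 1.008  0.248 -0.22   1.603  0.054  1.297  0.163]
```

>>> {"fn": "carry_out", "kwargs": {
  "deltas": [
    [0.33,0.03,0.1,-0.32,0.1],
    [0.66,0.07,0.2,-0.64,0.1],
    [0.98,0.1,0.25,-0.95,0.1],
    [0.98,0.1,0.25,-0.95,0.1]
  ]
}}

```text
clock: 2.25
position: [0.4564, -0.3427, 0.2004]
ee_rot: [0.749, 0.663, 0.001, -0.0]
ft_force: [-0.3, 0.4, 0.1]
grip_width: 0.551
grasp_force: 0.0
```

Run:
```python
from h import *
delta([.5555,-.229,.15]); print(manip.get_obs()["joint_pos"].round(3))
```

```text
clk 2.25 pos [ 0.4564 -0.3427  0.2004] xang 83.03 tilt -1.0 F [-0.25  0.41  0.14] w 46.8 0.0
d frac [0.832 0.564 0.338] R [[0.121, 0.993, 0.0], [0.993, -0.121, 0.002], [0.002, 0.0, -1.0]]
[ 0.874  0.273 -0.364  1.663  0.1    1.225  0.367]
```

>>> {"fn": "carry_out", "kwargs": {
  "deltas": [
    [0.3,0.2,0.1,0,0.1],
    [0.6,0.4,0.2,0,0.1],
    [0.83,0.56,0.3,0,0.1],
    [0.83,0.56,0.3,0,0.1],
    [0.83,0.56,0.3,0,0.1]
  ]
}}

```text
clock: 2.88
position: [0.5528, -0.2351, 0.156]
ee_rot: [0.752, 0.659, -0.0, 0.0]
ft_force: [0.9, -0.7, -0.0]
grip_width: 0.551
grasp_force: 0.0
```

Run:
```python
from h import *
delta([.5555,-.229,.071]); print(manip.get_obs()["joint_pos"].round(3))
c=camera("top"); s=camera("scene")
a=cv2.resize(c["img"][130:290,340:470],None,fx=3,fy=3); b=cv2.resize(s["img"][130:250,310:450],None,fx=3,fy=3)
o=np.zeros((480,810,3),np.uint8); o[:,:390]=a; o[:360,390:]=b; cv2.imwrite("pics/hover.png",o[:,:800,::-1])
```

```text
clk 2.88 pos [ 0.5528 -0.2351  0.156 ] xang 82.5 tilt -1.0 F [ 0.88 -0.74 -0.01] w 46.8 0.0
d frac [0.043 0.013 0.566] R [[0.131, 0.991, -0.0], [0.991, -0.131, -0.001], [-0.001, -0.0, -1.0]]
[ 0.666  0.383 -0.423  1.63   0.169  1.165  0.073]
```

View pics/hover.png

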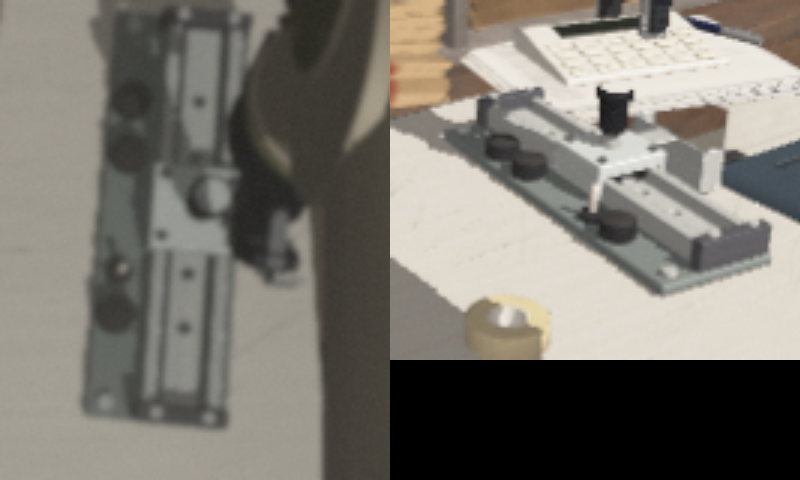

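Run:
```python
from h import *
delta([.5555,-.229,.071])
S=cloud(camera("scene"))
for lo,hi in [(.125,.14),(.14,.155),(.155,.175),(.19,.22)]:
    k=(np.abs(S[...,0]-.555)<.12)&(np.abs(S[...,1]+.23)<.12)&(S[...,2]>lo)&(S[...,2]<hi); q=S[k]
    print(lo,len(q)); 
    if len(q): print(q.min(0).round(4),q.max(0).round(4)); e=q@np.array([.993,-.118,0]); print(np.histogram(e-(.5555*.993+.229*.118),bins=np.arange(-.06,.061,.006))[0])
k=(np.abs(S[...,0]-.555)<.03)&(np.abs(S[...,1]+.23)<.03)&(S[...,2]>.055)&(S[...,2]<.1);q=S[k];e=q@np.array([.993,-.118,0])-(.5555*.993+.229*.118); f=q@np.array([.118,.993,0])-(.5555*.118-.229*.993)
print("knob e",e.min(),e.max(),"f",f.min(),f.max(), q[:,2].max())
```

```text
clk 2.98 pos [ 0.5527 -0.2354  0.1563] xang 82.46 tilt -1.0 F [-1.01 -0.52  0.26] w 46.6 0.0
d frac [0.045 0.013 0.569] R [[0.131, 0.991, 0.0], [0.991, -0.131, -0.001], [-0.001, 0.0, -1.0]]
0.125 26
[ 0.5188 -0.2468  0.1356] [ 0.5774 -0.2198  0.1399]
[ 0  0  0  0 14  0  0  0  0  0  0  0  0 12  0  0  0  0  0  0]
0.14 116
[ 0.5124 -0.2503  0.1406] [ 0.5831 -0.218   0.1545]
[ 0  0  1 27 23  9  0  0  0  0  0  0  2 50  4  0  0  0  0  0]
0.155 187
[ 0.5128 -0.2499  0.155 ] [ 0.5898 -0.2181  0.1749]
[ 0  0  1 55 29  9  1  0  0  0  0  0  2 76 10  4  0  0  0  0]
0.19 532
[ 0.487 -0.249  0.19 ] [ 0.6175 -0.2134  0.22  ]
[57 23  0  3 56 57 25  2  4  8  9 17 48 32 12  2  7 38 30 15]
knob e -0.018760164736222107 0.006751603805215556 f -0.008169885275770034 0.015270228510690292 0.08980435446476466
```

>>> {"fn": "carry_out", "kwargs": {
  "deltas": [
    [0.04,0,0.2,-0.02,0.1],
    [0.04,0,0.4,-0.02,0.1],
    [0.04,0,0.55,-0.02,0.1],
    [0.04,0,0.55,-0.02,0.1],
    [0.04,0,0.55,-0.02,0.0]
  ]
}}

```text
clock: 3.65
position: [0.5546, -0.228, 0.0746]
ee_rot: [0.748, 0.664, 0.0, 0.001]
ft_force: [1.1, 0.3, 1.0]
grip_width: 0.501
grasp_force: 0.0
```

Run:
```python
from h import *
delta([.554,-.229,.071])
```

```text
clk 3.65 pos [ 0.5546 -0.228   0.0746] xang 83.21 tilt -1.0 F [1.11 0.32 0.98] w 42.6 0.0
d frac [-0.007 -0.003  0.024] R [[0.118, 0.993, 0.001], [0.993, -0.118, -0.001], [-0.001, 0.001, -1.0]]
```

>>> {"fn": "carry_out", "kwargs": {
  "deltas": [
    [0,0,0.02,0,-0.2],
    [0,0,0.02,0,-0.3],
    [0,0,0.02,0,-0.34],
    [0,0,0.02,0,-0.34]
  ]
}}

```text
clock: 4.15
position: [0.5547, -0.2275, 0.071]
ee_rot: [0.747, 0.664, 0.0, 0.001]
ft_force: [0.8, -1.0, 5.8]
grip_width: 0.337
grasp_force: 19.5
```

>>> {"fn": "carry_out", "kwargs": {
  "deltas": [
    [0,0,0,0,-0.5],
    [0,0,0,0,-0.5],
    [0,0,-0.015,0,-0.5]
  ],
  "force": 40
}}

```text
clock: 4.53
position: [0.554, -0.2273, 0.0721]
ee_rot: [0.747, 0.664, -0.0, -0.0]
ft_force: [5.0, -2.5, -7.6]
grip_width: 0.327
grasp_force: 40.1
```

Run:
```python
from h import *
delta([.554,-.229,.071])
S=cloud(camera("scene"))
k=(np.abs(S[...,0]-.555)<.035)&(np.abs(S[...,1]+.23)<.035)&(S[...,2]>.05)&(S[...,2]<.12);q=S[k]
e=q@np.array([.993,-.118,0])-(.5555*.993+.229*.118)
for a in np.arange(-.036,.03,.006):
  m=(e>a)&(e<a+.006); print(a.round(3),m.sum(),np.percentile(q[m][:,2],[2,98]).round(4) if m.any() else "")
```

```text
clk 4.53 pos [ 0.554  -0.2273  0.0721] xang 83.26 tilt -1.0 F [ 5.01 -2.45 -7.64] w 27.8 40.06444036960602
d frac [-0.011  0.001  0.007] R [[0.117, 0.993, -0.0], [0.993, -0.117, -0.0], [-0.0, -0.0, -1.0]]
-0.036 46 [0.0578 0.1075]
-0.03 98 [0.053 0.119]
-0.024 59 [0.0512 0.1188]
-0.018 17 [0.0591 0.1197]
-0.012 36 [0.0563 0.0875]
-0.006 25 [0.0528 0.0889]
-0.0 10 [0.0619 0.1128]
0.006 88 [0.0532 0.1184]
0.012 79 [0.0547 0.1159]
0.018 26 [0.0638 0.1163]
0.024 5 [0.0632 0.1021]
```

>>> {"fn": "carry_out", "kwargs": {
  "deltas": [
    [0,0,-0.015,0,-0.5],
    [0,0,-0.03,0,-0.5],
    [0,0,-0.047,0,-0.5],
    [0,0,-0.047,0,-0.5]
  ]
}}

```text
clock: 5.08
position: [0.5535, -0.2273, 0.0789]
ee_rot: [0.748, 0.664, -0.0, -0.001]
ft_force: [1.5, -2.5, -6.7]
grip_width: 0.331
grasp_force: 40.1
```

Run:
```python
from h import *
delta([.5122,-.2242,.081])
S=cloud(camera("scene"))
k=(np.abs(S[...,0]-.55)<.012)&(np.abs(S[...,1]+.22)<.012)&(S[...,2]>.07)&(S[...,2]<.105)
print(np.sort(S[k][:,2])[::-1][:25].round(4))
```

```text
clk 5.08 pos [ 0.5535 -0.2273  0.0789] xang 83.25 tilt -1.0 F [ 1.54 -2.53 -6.65] w 28.1 40.08740186691284
d frac [-0.012 -0.276 -0.014] R [[0.118, 0.993, -0.001], [0.993, -0.118, 0.0], [0.0, -0.002, -1.0]]
[0.0972 0.0971 0.0968 0.0959 0.0957 0.0954 0.0953 0.0952 0.0947 0.0941
 0.0929 0.0928 0.0927 0.0924 0.0924 0.0922 0.0921 0.0916 0.0914 0.0904
 0.0904 0.0897 0.0888 0.0886 0.0877]
```

>>> {"fn": "carry_out", "kwargs": {
  "deltas": [
    [0,0,-0.01,0,-0.5],
    [0,-0.03,-0.01,0,-0.5],
    [0,-0.08,-0.01,0,-0.5],
    [0,-0.13,-0.01,0,-0.5],
    [0,-0.18,-0.01,0,-0.5],
    [0,-0.22,-0.01,0,-0.5],
    [0,-0.243,-0.01,0,-0.5],
    [0,-0.243,-0.01,0,-0.5]
  ]
}}

```text
clock: 6.12
position: [0.5174, -0.2229, 0.081]
ee_rot: [0.747, 0.664, -0.0, -0.0]
ft_force: [-1.8, -2.9, -6.8]
grip_width: 0.329
grasp_force: 40.1
```

Run:
```python
from h import *
delta([.5122,-.2242,.081])
```

```text
clk 6.12 pos [ 0.5174 -0.2229  0.081 ] xang 83.26 tilt -1.0 F [-1.76 -2.89 -6.85] w 27.9 40.147154331207275
d frac [-0.013 -0.033  0.   ] R [[0.117, 0.993, -0.001], [0.993, -0.117, 0.0], [-0.0, -0.001, -1.0]]
```

>>> {"fn": "carry_out", "kwargs": {
  "deltas": [
    [0,0,0.01,0,-0.5],
    [0,0,0.02,0,-0.5],
    [0,0,0.02,0,-0.5]
  ]
}}

```text
clock: 6.5
position: [0.5177, -0.2229, 0.0782]
ee_rot: [0.747, 0.664, -0.0, -0.0]
ft_force: [-4.0, -2.5, -2.7]
grip_width: 0.327
grasp_force: 40.1
```

>>> {"fn": "carry_out", "kwargs": {
  "deltas": [
    [0,0,0,0,-0.27],
    [0,0,0,0,-0.27],
    [0,0,0,0,-0.27]
  ],
  "force": 20
}}

```text
clock: 6.88
position: [0.5184, -0.2226, 0.0784]
ee_rot: [0.747, 0.665, 0.0, 0.0]
ft_force: [-1.6, -0.4, 0.1]
grip_width: 0.367
grasp_force: 0.8
```

```bash
cat >> h.py <<'E'
def knob():
    S=cloud(camera("scene")); p=manip.get_obs()["position"]
    k=(np.abs(S[...,0]-p[0]+.003)<.012)&(np.abs(S[...,1]-p[1]-.006)<.012)&(S[...,2]>.07)&(S[...,2]<.105)
    print("knob top",np.sort(S[k][:,2])[::-1][:12].round(4))
E
python3 - <<'E'
from h import *
delta([.5122,-.2242,.081]); knob()
E
```

```text
clk 6.88 pos [ 0.5184 -0.2226  0.0784] xang 83.29 tilt -1.0 F [-1.55 -0.37  0.06] w 31.2 0.8262615837156773
d frac [-0.016 -0.04  -0.017] R [[0.117, 0.993, 0.001], [0.993, -0.117, 0.0], [0.0, 0.001, -1.0]]
knob top [0.096  0.0959 0.0952 0.0949 0.0947 0.0945 0.0944 0.0944 0.0943 0.0932
 0.0927 0.0922]
```

>>> {"fn": "carry_out", "kwargs": {
  "deltas": [
    [0,-0.004,0,0,-0.27],
    [0,-0.008,0,0,-0.27],
    [0,-0.012,0,0,-0.27],
    [0,-0.016,0,0,-0.27],
    [0,-0.02,0,0,-0.27]
  ]
}}

```text
clock: 7.55
position: [0.5157, -0.2225, 0.0784]
ee_rot: [0.747, 0.664, 0.0, 0.001]
ft_force: [5.7, -0.9, -0.9]
grip_width: 0.367
grasp_force: 2.7
```

Run:
```python
from h import *
delta([.5122,-.2242,.081]); knob()
```

```text
clk 7.55 pos [ 0.5157 -0.2225  0.0784] xang 83.28 tilt -1.0 F [ 5.68 -0.91 -0.92] w 31.2 2.6884599030017853
d frac [-0.014 -0.022 -0.017] R [[0.117, 0.993, 0.002], [0.993, -0.117, -0.0], [-0.0, 0.002, -1.0]]
knob top [0.1049 0.0963 0.0958 0.0958 0.0954 0.0951 0.0947 0.0944 0.094  0.0931
 0.0929 0.0927]
```

>>> {"fn": "carry_out", "kwargs": {
  "deltas": [
    [0,-0.004,0,0,-0.27],
    [0,-0.008,0,0,-0.27],
    [0,-0.012,0,0,-0.27]
  ]
}}

```text
clock: 7.98
position: [0.5133, -0.2222, 0.0782]
ee_rot: [0.747, 0.664, 0.0, 0.0]
ft_force: [4.8, 0.1, -1.8]
grip_width: 0.36
grasp_force: 2.5
```

Run:
```python
from h import *
delta([.5122,-.2242,.081]); knob()
```

```text
clk 7.97 pos [ 0.5133 -0.2222  0.0782] xang 83.27 tilt -1.0 F [ 4.79  0.07 -1.77] w 30.6 2.489660829305649
d frac [-0.014 -0.006 -0.019] R [[0.117, 0.993, 0.0], [0.993, -0.117, -0.0], [0.0, 0.0, -1.0]]
knob top [0.0962 0.096  0.0954 0.095  0.095  0.0947 0.0946 0.0945 0.0944 0.0939
 0.0935 0.0931]
```

>>> {"fn": "carry_out", "kwargs": {
  "deltas": [
    [0,-0.004,0,0,-0.27],
    [0,-0.008,0,0,-0.27],
    [0,-0.012,0,0,-0.27]
  ]
}}

```text
clock: 8.4
position: [0.5112, -0.2221, 0.078]
ee_rot: [0.747, 0.664, -0.0, -0.0]
ft_force: [1.4, 0.5, -0.5]
grip_width: 0.368
grasp_force: 1.0
```

Run:
```python
from h import *
delta([.5122,-.2242,.081]); knob()
```

```text
clk 8.4 pos [ 0.5112 -0.2221  0.078 ] xang 83.27 tilt -1.0 F [ 1.39  0.5  -0.49] w 31.3 1.013040617108345
d frac [-0.013  0.008 -0.02 ] R [[0.117, 0.993, -0.0], [0.993, -0.117, 0.0], [0.0, -0.0, -1.0]]
knob top [0.0884 0.0882 0.088  0.0877 0.0876 0.0871 0.0871 0.087  0.0866 0.0861
 0.0861 0.0859]
```

>>> {"fn": "carry_out", "kwargs": {
  "deltas": [
    [0,0,0,0,-0.1],
    [0,0,0,0,0.1],
    [0,0,0,0,0.15],
    [0,0,0,0,0.15]
  ]
}}

```text
clock: 8.95
position: [0.5114, -0.2221, 0.0781]
ee_rot: [0.747, 0.664, -0.0, -0.0]
ft_force: [-1.2, -0.5, -0.4]
grip_width: 0.573
grasp_force: 0.0
```

>>> {"fn": "carry_out", "kwargs": {
  "deltas": [
    [0,0,-0.15,0,0.15],
    [0,0,-0.4,0,0.15],
    [0,0,-0.8,0,0.15],
    [0,0,-0.8,0,0.15],
    [0,0,-0.8,0,0.15]
  ]
}}

```text
clock: 9.57
position: [0.5113, -0.2222, 0.1979]
ee_rot: [0.747, 0.664, -0.0, 0.0]
ft_force: [-0.7, 0.2, -1.1]
grip_width: 0.578
grasp_force: 0.0
```

Run:
```python
from h import *
delta([.5122,-.2242,.2])
s=camera("scene"); S=cloud(s); c=camera("top"); T=cloud(c)
for P in (S,T):
  k=(np.abs(P[...,0]-.513)<.03)&(np.abs(P[...,1]+.224)<.03)&(P[...,2]>.06)&(P[...,2]<.11);q=P[k]
  if k.sum(): print(k.sum(),np.sort(q[:,2])[::-1][:15].round(4),q.min(0),q.max(0),cv2.minEnclosingCircle(q[q[:,2]>.08][:,:2].astype(np.float32)))
a=cv2.resize(c["img"][130:290,340:470],None,fx=3,fy=3); b=cv2.resize(s["img"][130:250,310:450],None,fx=3,fy=3)
o=np.zeros((480,810,3),np.uint8); o[:,:390]=a; o[:360,390:]=b; cv2.imwrite("pics/end.png",o[:,:800,::-1])
```

```text
clk 9.57 pos [ 0.5113 -0.2222  0.1979] xang 83.26 tilt -1.0 F [-0.74  0.23 -1.07] w 49.1 0.0
d frac [-0.013  0.008 -0.014] R [[0.117, 0.993, -0.0], [0.993, -0.117, -0.0], [-0.0, -0.0, -1.0]]
128 [0.0891 0.0891 0.089  0.0887 0.0885 0.0884 0.0878 0.0878 0.0878 0.0878
 0.0878 0.0877 0.0876 0.0872 0.0871] [ 0.49414591 -0.23222648  0.06012786] [ 0.51862171 -0.20687237  0.08914632] ((0.5066745281219482, -0.21988148987293243), 0.013147969730198383)
77 [0.0918 0.0917 0.0907 0.0905 0.0905 0.0903 0.0902 0.0902 0.0901 0.0901
 0.09   0.09   0.0898 0.0898 0.0897] [ 0.49892896 -0.23894841  0.06042744] [ 0.52719512 -0.21045631  0.09180447] ((0.5134727954864502, -0.224212646484375), 0.014809961430728436)
```

View pics/end.png

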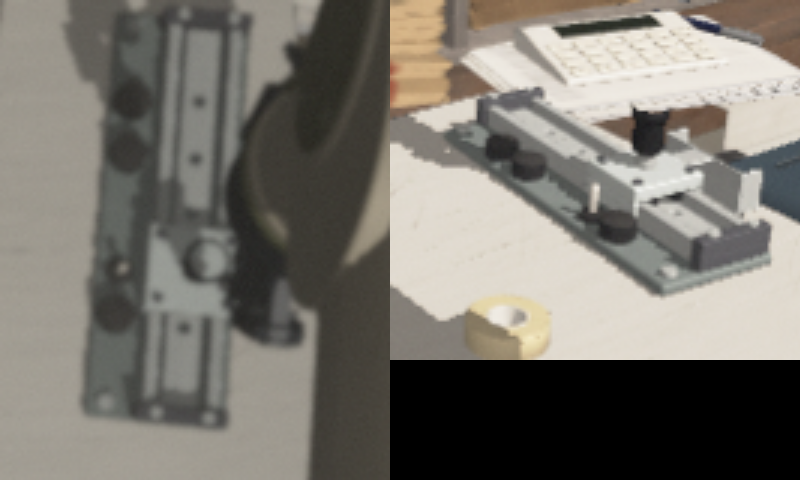

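```bash
python3 -c "
from h import *
print(ticket.hand_in())"
```

```text
the job is handed in; nothing more can be done
None
```

The stop now sits at the hole beside the marker bolt, about 43 mm from the middle hole, and the job is handed in. The camera shows the knob back at its home height, so the pin looks fully home. The highest sideways force I read was about 6 N, and the arm finished clear of everything at about 10 s.

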